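# Wedge the spring clip off a spindle

### The arm

A 6-joint arm with a two-finger parallel gripper is mounted at the origin on a cart in front of the work surface, level with it; the furniture and walls round the work are solid. World frame = base frame: x ahead of the robot, y to its left, z up, the work surface at z = 0. Lengths are in mm, angles in rad, forces in N, time in s.
With the tool pointing down it reaches from about 300 to 775 mm from the base axis. Payload 14.6 kg.
Tool frame: the origin (TCP) lies at the very end of the fingers, on their centre line; the grasp point (between the pads) lies 19 mm behind it; z points along the fingers, y is the line along which they close (so a half turn about z gives the same grasp; the last joint's range is limited). The gripper opens to 94 mm and grips with 3 to 60 N. Pads are 16 mm wide; open, the fingers measure 119 mm over their backs; the gripper's body (75 mm by 177 mm) begins 78 mm behind the grasp point.
Start: joints at [-1.291, 0.3, 1.521, -0, 1.321, -0.067], TCP at [186.932, -517.248, 205.446] pointing down, gripper open.
Joint ranges: [-3.03, 3.03], [-0.79, 2.21], [0.23, 2.52], [-1.04, 4.18], [0, 3.07], [-2.55, 2.55]. Speed limits (rad/s): [2.22, 2.22, 2.57, 3.14, 3.14, 3.14].

### API

Orientations are given as [roll, pitch, yaw] about the fixed x, y, z axes, in that order (R = Rz(yaw) Ry(pitch) Rx(roll)).
In Python, from cell import read_state, viewer, manip, models gives the robot as it stands.
- The arm moves only by the tool carry_out, never from a script. Its argument "deltas" is a list of rows, each an object with "dp": the shift along the tool's x, y, z in mm, a list of three; "roll": the turn about the tool's z in degrees; "gripper": the opening, from -1 (shut) to 1 (fully open), so that 0 is half open. In form: [{"dp": [tx, ty, tz], "roll": roll, "gripper": gripper}, ...]. A call has 1 to 12 rows; each row is the pose to reach, as a shift and turn from the pose commanded when the call began, along the tool's axes at that moment; what a row does not reach only later rows make up. A row lasts 1/12 s, in which the tool goes at most 41.7 mm and 7.16 degrees, less where a joint would pass 70% of its speed; a pose out of reach is approached as far as the arm can. A call with a gripper value outside its range is refused whole. The fingers move at their own pace and stop on an object; "newtons" is the grip in N (left out, the last holds). Time passes only in rows, so rows that repeat a pose let the fingers close. It gives the time, the measured TCP pose, the force, the opening and the grip force at its end, in the units of the state.
- read_state(): the state, without advancing time (a new reading comes with each control period).
- viewer.camera(name): name is "scene" or "top"; returns the picture (384x512x3 uint8, red, green, blue); there is no depth.
- viewer.camera_params(name): a dict with "fovy" (degrees; the focal length in pixels is half the picture's height over the tangent of half this angle, whatever the lens; pixels are square), "cx", "cy" (the principal point, pixels), "k1" (the pictures are not rectified: a ray, as slopes to the right and down, at radius r is drawn at 1 + k1 r^2 times it, then the intrinsics apply), "eye" and "attitude" of the camera in the world. Camera axes: x right, y up, looking along -z (the intrinsics and any distortion apply to the point x, -y, -z); pixel columns grow to the right and rows downward; lengths in mm; the calibration is good to about 2 mm. A picture is of the moment at which its call begins. camera_params takes no time and is no camera call.
- manip.sign_off(): hands the job in; it is judged then, once.
Trained networks look in the newest picture that a camera, given by its name, has taken for a name from the list of things; names that differ only in an ending like _2 or _b are one class to them, and where a whole thing is asked for, a point or a joint stands for the part that bears it (a point fixed in the world has none). Each returns a list of dicts, best first, with "p" (0 to 1); they miss things now and then, are a little off and sometimes report something else, mostly with a low value. They report only what shows in the picture. A call takes as long as a camera call. They do not tell look-alikes from the thing itself.
- models.cut_out(camera, label): "region" (384x512 bool, what is visible of it) and "box" ([left, top, right, bottom] in pixels, round what is visible of it).
The state is a dict: "clock": time; "joints": joint angles; "qd": joint speeds; "effort": joint torques, N m; "eef_pos": TCP position; "eef_rot": TCP orientation; "wrist_force": force on the tool from outside, world axes, zero at the start; "moment": the same for the moment, N m; "finger_gap": finger opening in mm; "finger_force": force on a finger pad.
Only numpy, scipy, OpenCV 4.12 (cv2) and the standard library are available. Lean on these libraries where they do the work, as an engineer would, in place of code of your own. Each camera call takes 0.05 s, during which the arm holds its last target. There are 200 camera calls.

### The job

Take the tapered wedge (not the straight bar) out of the tool block and push it straight down between the spindle and the cross wire of the spring clip, flat face towards the spindle, until the clip is forced right off the spindle. Then put the wedge back upright and fully home in the slot it came from, and do not touch the clip with the gripper.

Things in the scene. Friction and masses are not known exactly. Their poses are not given: they have to be found in the camera images.
- wedge_grip (a point): Centre of the wedge's handle (38 mm in x, 26 in y, 80 tall); grasp here. z up, x towards the flat face. Stands tip down in a block slot, beside a straight-bladed bar with a 26 mm square handle. Blade 20 mm wide (y), 85 long, tip 125 mm below here. +x face flat, upright, at x = +19 mm, flush with the handle; -x face slopes: 3 mm thick (x 16 to 19) at the tip, 38 at the top. 150 g.
- stand: Fixed stand; origin on the spindle axis at worktop level, z up. Steel spindle 24 mm in diameter, top at z = 114 mm. The clip lies on a table, top at z = 100, x = -80 to +40, 80 mm wide. A slot in the table (y = -16 to +16) runs from the spindle to the -x end, so a blade can pass down on the spindle's -x side, free down to z = 12 mm.
- clip: Loose sprung clip of 8 mm dark wire, flat on the stand's table, arms round the spindle. Origin at its seat's centre, mid-wire: within 4 mm of the spindle axis, z = 104 mm, axes as the stand's. Cross wire at clip x = -34 mm (inner side -30) leaves a gap, about stand x = -28 to -12, 36 mm wide, over the slot. Forced 17 mm or more to -x (up to 20 N) it is off and lies loose.
- tool_block: Fixed block 80 (x) x 170 (y) x 60 mm high, origin under its centre, z up. Two open-topped slots, floor at z = 15 mm, each x = -3 to +25 mm, 36 mm long in y, centred at y = +42 and -42 mm. The wedge stands in either one, axes as the block's, its handle's centre at x = 0, y = +42 or -42, z = 140 mm; the bar stands in the other; both reach up to z = 180 mm.
There are look-alikes about, which are no part of the job. What is shaped like the clip but blue or green is not meant.

How it is judged:
By the outcome, as a careful person would: the job done as asked, in the order asked, and still so for the second after the job is handed in, with the robot touching nothing.
It also fails if it takes over 54 s, if anything falls off the work surface, if the arm or the gripper's body presses on something with over 40 N, if the wrist force passes 120 N, or if a joint passes its speed limit or range.

## Working session

There is one attempt and no reset: what is moved stays moved. The work goes in short steps, Python scripts to look and compute and a tool call to move; the robot and the scene stay as the last step left them, time stands still between calls to the robot, and variables do not carry over. Pictures are saved under pics/ and viewed, at most 10 in all, crops included, and the job is handed in when it is done.

Besides the shell and the picture viewer there is one more tool, called after "Emit:" as name(argument=value, ...) on one line, values as JSON. carry_out: Moves the arm, as the interface text tells. Its arguments: {"type":"object","properties":{"deltas":{"type":"array"},"newtons":{"type":"number"}},"required":["deltas"]}

```bash
ls; mkdir -p pics
python3 - <<'E'
from cell import read_state, viewer, models
import cv2, json, numpy as np
print(read_state())
for c in ("scene","top"):
    im=viewer.camera(c); cv2.imwrite(f"pics/{c}0.png",cv2.cvtColor(im,cv2.COLOR_RGB2BGR))
    print(c,viewer.camera_params(c))
    for l in ("wedge_grip","stand","clip","tool_block"):
        for d in models.cut_out(c,l)[:4]:
            ys,xs=np.nonzero(d["region"]); print(c,l,round(d["p"],2),d["box"],xs.mean().round(1),ys.mean().round(1),len(xs))
a=cv2.imread("pics/scene0.png");b=cv2.imread("pics/top0.png")
E
```

```text
pics
{'clock': 0.0, 'joints': array([-1.29059921e+00,  3.00481389e-01,  1.52157457e+00, -8.28366383e-06,
        1.32067629e+00, -6.65810245e-02]), 'qd': array([-8.98947238e-04, -3.79499154e-05, -3.73799915e-04,  1.26398070e-03,
        1.44330404e-03,  7.23190392e-04]), 'effort': array([-1.10836361e-03, -5.31810236e+01, -3.52740812e+01,  7.08270329e-02,
        2.43495737e-02, -9.55457358e-05]), 'eef_pos': array([ 186.86274289, -517.01315372,  204.88343417]), 'eef_rot': array([-3.14045505e+00, -6.78137706e-05,  3.46780156e-01]), 'wrist_force': array([-0.11983371,  0.71833275,  0.20838197]), 'moment': array([0.0056441 , 0.02822129, 0.01120665]), 'finger_force': 0.0, 'finger_gap': 93.58508909801205}
scene {'fovy': 44.55394700975412, 'cx': 256.42931582215505, 'cy': 191.73102155433395, 'k1': -0.05645905200801244, 'eye': array([-298.18716423,  370.78821921,  902.97125409]), 'attitude': array([ 0.82494484, -0.00825423, -1.98489891])}
scene stand 0.68 [193.4, 176.6, 231.8, 241.7] 209.9 210.1 2104
scene clip 0.66 [164.5, 277.3, 191.4, 302.1] 176.2 287.4 224
scene clip 0.6 [195.7, 180.1, 219.9, 196.4] 208.1 191.2 108
scene clip 0.44 [248.1, 181.7, 267.6, 203.9] 259.3 191.8 163
top {'fovy': 55.817715777745605, 'cx': 255.69599095691456, 'cy': 188.7150323452003, 'k1': -0.028968870238289316, 'eye': array([4.34484874e+02, 6.44018966e-01, 9.98098406e+02]), 'attitude': array([ 0.046752  ,  0.02340219, -1.59987181])}
top wedge_grip 0.6 [351.2, 160.0, 382.1, 179.5] 366.0 169.7 417
top stand 0.96 [192.3, 138.3, 241.0, 195.8] 216.1 166.5 1885
top clip 0.78 [263.8, 142.0, 287.2, 166.4] 273.0 149.1 167
top clip 0.74 [200.8, 147.4, 224.7, 170.2] 212.6 160.8 208
top clip 0.68 [152.8, 220.4, 177.5, 247.0] 164.5 232.9 195
top tool_block 0.62 [303.4, 150.2, 373.3, 201.8] 335.5 176.5 1472
```

Run:
```python
import cv2, numpy as np
b=cv2.imread("pics/top0.png");a=cv2.imread("pics/scene0.png")
cv2.imwrite("pics/top0c.png",cv2.resize(b[120:270,140:400],None,fx=3,fy=3,interpolation=cv2.INTER_CUBIC))
cv2.imwrite("pics/scene0c.png",cv2.resize(a,(800,600),interpolation=cv2.INTER_CUBIC))
```

```text
(no output)
```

View pics/top0c.png

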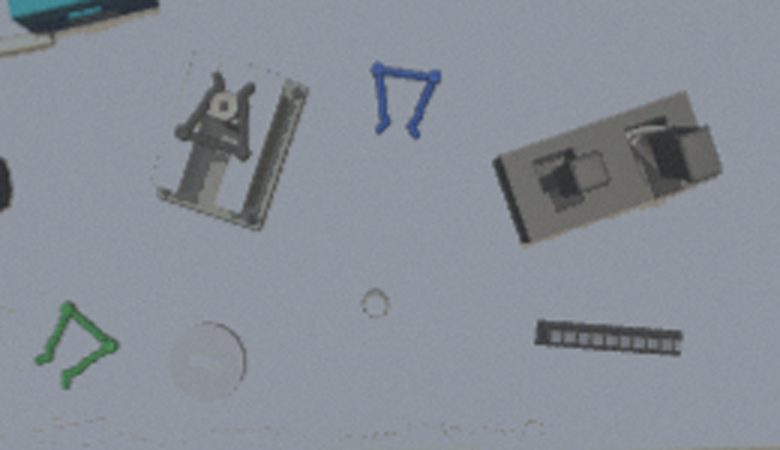

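View pics/scene0c.png

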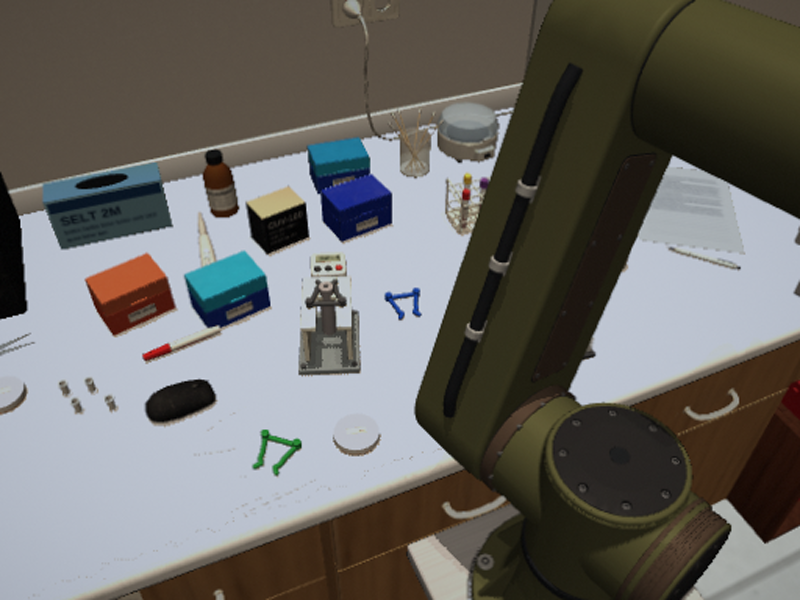

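The top view shows the dark clip on the stand at about px (212,158). The look-alikes are blue at (273,149) and green at (164,233). The block is at about (336,176), with a small square handle in its left slot and a larger handle in its right slot. In the scene view the arm hides the block. I'll enlarge the stand and block to confirm.

Run:
```python
import cv2, numpy as np
from cell import viewer
b=np.mean([viewer.camera("top").astype(float) for _ in range(6)],0)
a=np.mean([viewer.camera("scene").astype(float) for _ in range(6)],0)
np.save("top0.npy",b);np.save("scene0.npy",a)
def crop(im,x,y,w,h,f):
    return cv2.resize(np.clip(im[y:y+h,x:x+w,::-1]*1.3,0,255).astype(np.uint8),None,fx=f,fy=f,interpolation=cv2.INTER_CUBIC)
c1=crop(b,188,132,60,66,6); c2=crop(b,298,145,86,60,5);
out=np.zeros((396,800,3),np.uint8); out[:396,:360]=c1; out[:300,365:795]=c2
cv2.imwrite("pics/top_zoom.png",out)
cv2.imwrite("pics/scene_zoom.png",crop(a,180,170,64,74,8))
```

```text
(no output)
```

View pics/top_zoom.png

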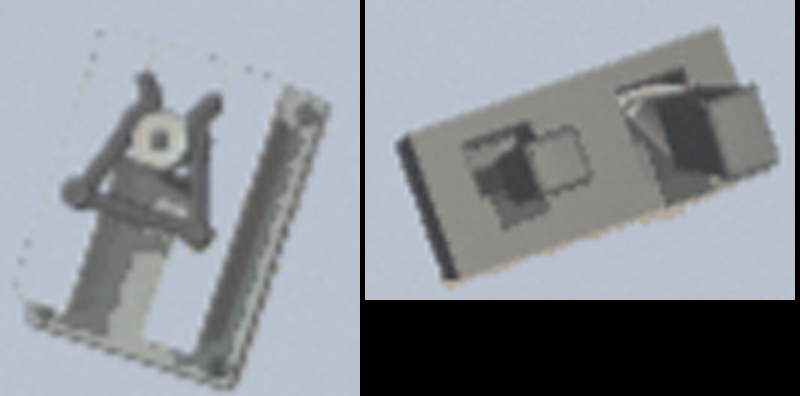

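View pics/scene_zoom.png

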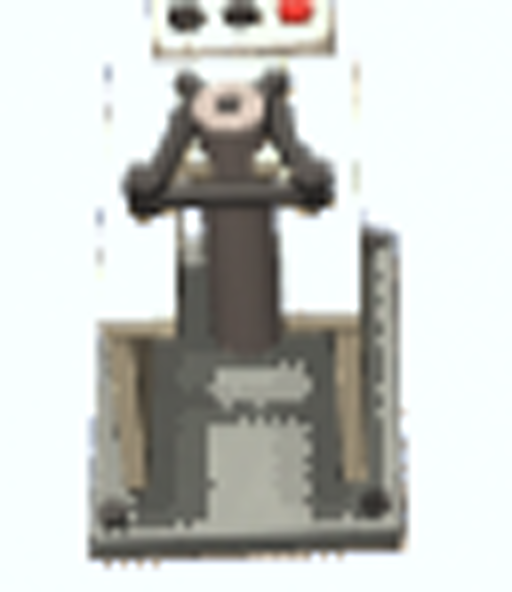

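```bash
cat > h.py <<'E'
import numpy as np, cv2
from cell import viewer
from scipy.spatial.transform import Rotation as R
from scipy.optimize import least_squares
P={c:viewer.camera_params(c) for c in ("scene","top")}
def proj(c,X):
    p=P[c]; X=np.atleast_2d(np.asarray(X,float))
    M=R.from_euler("xyz",p["attitude"]).as_matrix()
    q=(X-p["eye"])@M
    s=np.c_[q[:,0],-q[:,1]]/(-q[:,2:3])
    s=s*(1+p["k1"]*(s**2).sum(1,keepdims=True))
    f=192/np.tan(np.radians(p["fovy"]/2))
    return s*f+[p["cx"],p["cy"]]
def place(pose,pts):
    x,y,t=pose; pts=np.atleast_2d(np.asarray(pts,float)); c,s=np.cos(t),np.sin(t)
    return np.c_[x+c*pts[:,0]-s*pts[:,1],y+s*pts[:,0]+c*pts[:,1],pts[:,2]]
def fit(obs,x0):
    "obs: list of (camera, local pts, pixels)"
    return least_squares(lambda v:np.concatenate([(proj(c,place(v,l))-px).ravel() for c,l,px in obs]),x0,x_scale=[1,1,.01],loss="soft_l1")
E
python3 - <<'E'
from h import *
# zoom: stand x=188+u/6,y=132+v/6 ; block x=298+(u-365)/5,y=145+v/5 ; scene x=180+u/8,y=170+v/8
T=lambda a:np.array(a)/6+[188-.42,132-.42]
B=lambda a:(np.array(a)-[365,0])/5+[298-.4,145-.4]
S=lambda a:np.array(a)/8+[180-.44,170-.44]
# stand: spindle top centre; table corners
st=[("top",[[0,0,114]],T([[158,139]])),("scene",[[0,0,114]],S([[229,104]])),
    ("top",[[40,40,100],[-80,40,100]],T([[100,30],[14,293]])),]
r=fit(st,[500,80,-.35]);print("stand",r.x,r.fun.round(1))
for t in(.35,.35+np.pi):
    s=1 if t<2 else -1
    bl=[("top",np.array([[40*s,85*s,60],[40*s,-85*s,60],[-40*s,85*s,60]]),B([[400,135],[718,28],[458,282]]))]
    r=fit(bl,[470,-210,t]);print("block",r.x,r.fun.round(1))
    q=proj("top",place(r.x,[[x,y,60] for y in(42,-42) for x,y in((-3,y-18),(-3,y+18),(25,y+18),(25,y-18))]))
    print("slots zoom",((q-[298-.4,145-.4])*5+[365,0]).round(0).tolist())
    for y in (42,-42):
        h=proj("top",place(r.x,[[x,y+dy,180] for x in(-19,19) for dy in(-13,13)]))
        print("handle",y,((h-[298-.4,145-.4])*5+[365,0]).round(0).tolist())
        w=proj("top",place(r.x,[[x,y+10*s,z] for x,z in((19,15),(16,15),(-19,100),(19,100))]))
        print("blade",y,((w-[298-.4,145-.4])*5+[365,0]).round(0).tolist())
    print("scene block",proj("scene",place(r.x,[[0,0,60]])))
E
```

```text
stand [ 5.62596953e+02  1.20246288e+02 -3.38272984e-01] [ 0.1  0.2 -0.5 -0.4  0.4 -0.7 -0.2  1. ]
block [ 5.06452167e+02 -2.02496386e+02  3.02044544e-01] [ 1.1  0.  -0.6  0.1 -0.2 -0.1]
slots zoom [[545.0, 175.0], [479.0, 198.0], [461.0, 147.0], [526.0, 124.0], [698.0, 122.0], [632.0, 145.0], [614.0, 94.0], [679.0, 71.0]]
handle 42 [[597.0, 193.0], [542.0, 212.0], [568.0, 114.0], [514.0, 132.0]]
blade 42 [[466.0, 160.0], [468.0, 165.0], [517.0, 218.0], [492.0, 146.0]]
handle -42 [[772.0, 132.0], [718.0, 151.0], [744.0, 53.0], [690.0, 72.0]]
blade -42 [[613.0, 109.0], [614.0, 114.0], [678.0, 163.0], [652.0, 91.0]]
scene block [[327.20538791 178.59004103]]
block [ 506.45216712 -202.49638573    3.4436372 ] [ 1.1  0.  -0.6  0.1 -0.2 -0.1]
slots zoom [[628.0, 134.0], [694.0, 111.0], [712.0, 162.0], [647.0, 185.0], [475.0, 187.0], [541.0, 164.0], [559.0, 215.0], [493.0, 238.0]]
handle 42 [[690.0, 72.0], [744.0, 53.0], [718.0, 151.0], [772.0, 132.0]]
blade 42 [[636.0, 175.0], [634.0, 170.0], [652.0, 91.0], [678.0, 163.0]]
handle -42 [[514.0, 132.0], [568.0, 114.0], [542.0, 212.0], [597.0, 193.0]]
blade -42 [[490.0, 226.0], [488.0, 221.0], [492.0, 146.0], [517.0, 218.0]]
scene block [[327.20538791 178.59004102]]
```

The right handle (zoom about (740,130), full-frame (373,171)) is the longer one, so it should be the wedge. The left one (full-frame (337,177)) is square, so it's the bar. The wedge handle shows about 13 mm off its nominal place, so I'll clear the arm and check with the scene camera.

Emit:
carry_out(deltas=[{"dp":[60,-20,-150],"roll":0,"gripper":1},{"dp":[60,-20,-150],"roll":0,"gripper":1},{"dp":[60,-20,-150],"roll":0,"gripper":1},{"dp":[60,-20,-150],"roll":0,"gripper":1},{"dp":[264,-103,-215],"roll":0,"gripper":1},{"dp":[264,-103,-215],"roll":0,"gripper":1},{"dp":[264,-103,-215],"roll":0,"gripper":1},{"dp":[264,-103,-215],"roll":0,"gripper":1},{"dp":[264,-103,-215],"roll":0,"gripper":1},{"dp":[264,-103,-215],"roll":0,"gripper":1},{"dp":[264,-103,-215],"roll":0,"gripper":1},{"dp":[264,-103,-215],"roll":0,"gripper":1}])

```text
clock: 2.1
eef_pos: [400.7, -330.1, 420.5]
eef_rot: [3.141, -0.0, 0.349]
wrist_force: [0.4, -0.9, -0.5]
finger_gap: 93.6
finger_force: 0.0
```

Run:
```python
from h import *
from cell import models
a=np.mean([viewer.camera("scene").astype(float) for _ in range(6)],0)
np.save("scene1.npy",a); b=np.load("top0.npy")
def crop(im,x,y,w,h,f):
    return cv2.resize(np.clip(im[y:y+h,x:x+w,::-1]*1.3,0,255).astype(np.uint8),None,fx=f,fy=f,interpolation=cv2.INTER_CUBIC)
out=np.zeros((560,800,3),np.uint8); out[:,:480]=crop(a,290,125,60,70,8); out[:320,480:]=crop(b,342,150,40,40,8)
cv2.imwrite("pics/wedge.png",out)
for l in ("wedge_grip","tool_block"):
  for d in models.cut_out("scene",l): print(l,d["p"],d["box"])
```

```text
wedge_grip 0.41 [349.5, 140.4, 357.6, 165.4]
tool_block 0.69 [343.8, 168.9, 358.5, 198.7]
tool_block 0.16 [191.3, 177.6, 230.2, 240.5]
```

View pics/wedge.png

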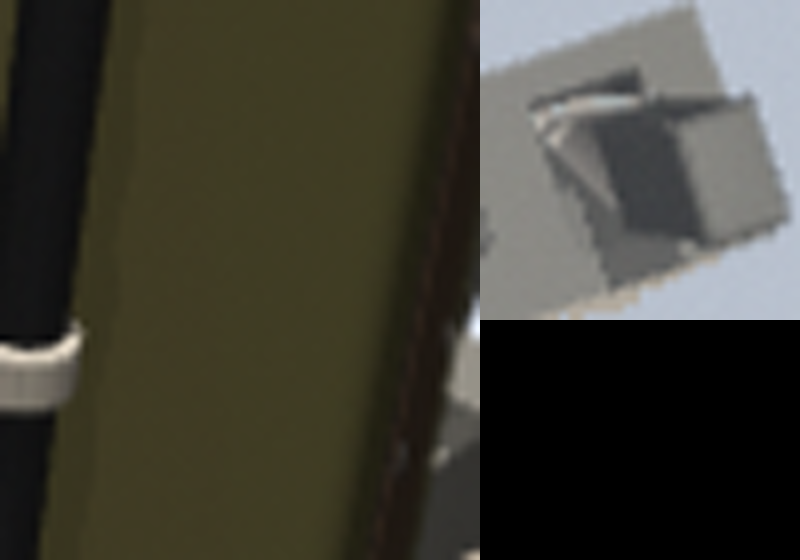

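The scene view is still blocked: the link covers columns up to about 350, and the block only shows at the right edge, about (350,180). In the top crop (right), the blade's tip apex is near the block's +x side, about full-frame px (350,165). I'll swing the arm left.

Emit:
carry_out(deltas=[{"dp":[187,-283,0],"roll":0,"gripper":1},{"dp":[187,-283,0],"roll":0,"gripper":1},{"dp":[187,-283,0],"roll":0,"gripper":1},{"dp":[187,-283,0],"roll":0,"gripper":1},{"dp":[187,-283,0],"roll":0,"gripper":1},{"dp":[187,-283,0],"roll":0,"gripper":1},{"dp":[187,-283,0],"roll":0,"gripper":1},{"dp":[187,-283,0],"roll":0,"gripper":1},{"dp":[187,-283,0],"roll":0,"gripper":1},{"dp":[187,-283,0],"roll":0,"gripper":1}])

```text
clock: 3.33
eef_pos: [480.1, 0.7, 420.2]
eef_rot: [-3.141, 0.0, 0.35]
wrist_force: [-0.1, -0.6, -0.6]
finger_gap: 94.0
finger_force: 0.0
```

Run:
```python
from h import *
from cell import models
a=np.mean([viewer.camera("scene").astype(float) for _ in range(6)],0)
np.save("scene1.npy",a); b=np.load("top0.npy")
def crop(im,x,y,w,h,f):
    return cv2.resize(np.clip(im[y:y+h,x:x+w,::-1]*1.3,0,255).astype(np.uint8),None,fx=f,fy=f,interpolation=cv2.INTER_CUBIC)
cv2.imwrite("pics/wedge2.png",crop(a,285,125,90,75,8))
for l in ("wedge_grip","tool_block"):
  for d in models.cut_out("scene",l): print(l,d["p"],d["box"])
```

```text
(no output)
```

View pics/wedge2.png

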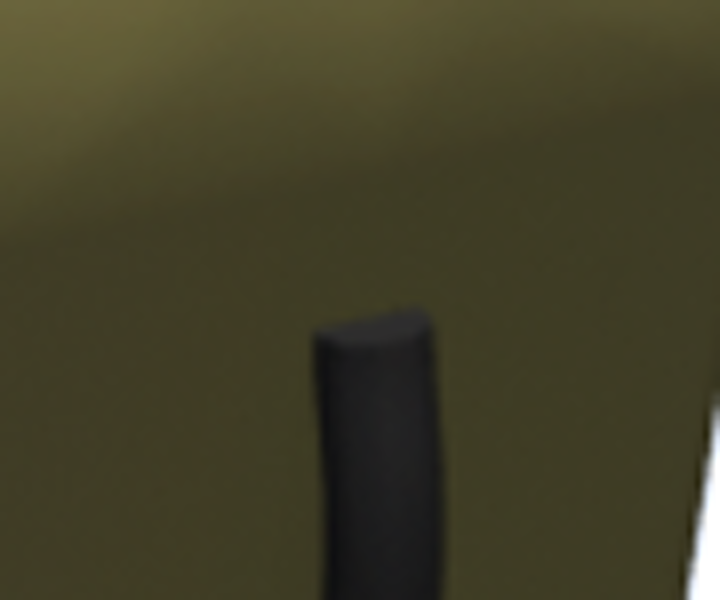

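Worse: the link covers the whole crop. By geometry, stretching the arm out to the left lowers the elbow below the line of sight to the block.

Emit:
carry_out(deltas=[{"dp":[223,-440,80],"roll":0,"gripper":1},{"dp":[223,-440,80],"roll":0,"gripper":1},{"dp":[223,-440,80],"roll":0,"gripper":1},{"dp":[223,-440,80],"roll":0,"gripper":1},{"dp":[223,-440,80],"roll":0,"gripper":1},{"dp":[223,-440,80],"roll":0,"gripper":1},{"dp":[223,-440,80],"roll":0,"gripper":1},{"dp":[223,-440,80],"roll":0,"gripper":1},{"dp":[223,-440,80],"roll":0,"gripper":1},{"dp":[223,-440,80],"roll":0,"gripper":1},{"dp":[223,-440,80],"roll":0,"gripper":1},{"dp":[223,-440,80],"roll":0,"gripper":1}])

```text
clock: 4.73
eef_pos: [540.2, 490.0, 340.1]
eef_rot: [-3.142, -0.0, 0.346]
wrist_force: [1.2, 0.6, 0.4]
finger_gap: 93.9
finger_force: 0.0
```

Run:
```python
from h import *
from cell import models
a=np.mean([viewer.camera("scene").astype(float) for _ in range(6)],0)
np.save("scene1.npy",a); b=np.load("top0.npy")
def crop(im,x,y,w,h,f):
    return cv2.resize(np.clip(im[y:y+h,x:x+w,::-1]*1.3,0,255).astype(np.uint8),None,fx=f,fy=f,interpolation=cv2.INTER_CUBIC)
cv2.imwrite("pics/wedge3.png",crop(a,285,125,90,75,8))
for l in ("wedge_grip","tool_block"):
  for d in models.cut_out("scene",l): print(l,d["p"],d["box"])
```

```text
wedge_grip 0.73 [331.4, 131.6, 355.1, 175.6]
tool_block 0.98 [297.9, 164.8, 359.6, 214.3]
```

View pics/wedge3.png

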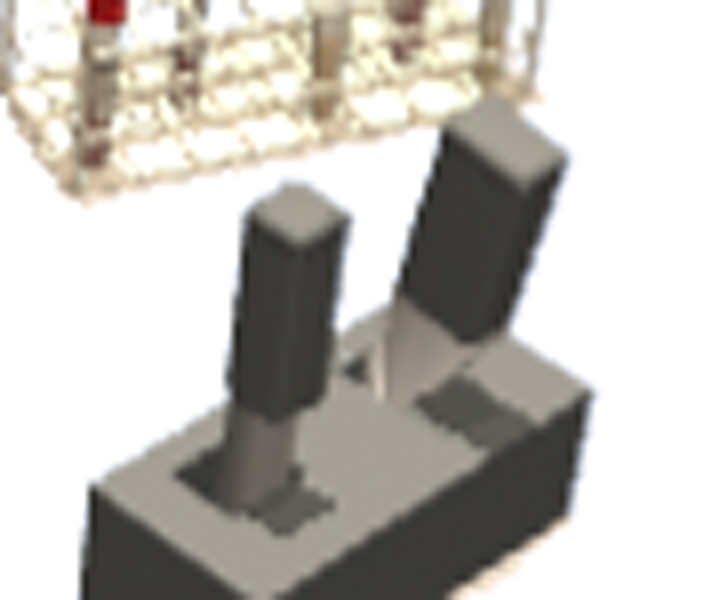

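The view is clear now. The bar is in the near slot (handle top at zoom (300,213)). The wedge is in the far right slot (handle top at (507,140), full-frame about (348,142)). It has a tapered blade and a longer handle, which fits the description, and it leans towards block -x. I'll fit its tilted pose from both views.

```bash
cat > fitall.py <<'E'
from h import *
T=lambda a:np.array(a)/6+[188-.42,132-.42]
B=lambda a:(np.array(a)-[365,0])/5+[298-.4,145-.4]
S=lambda a:np.array(a)/8+[180-.44,170-.44]
S2=lambda a:np.array(a)/8+[285-.44,125-.44]
T2=lambda a:(np.array(a)-[480,0])/8+[342-.44,150-.44]
bar=[[19-0,0,0]]
hb=[[x,42+y,180] for x,y in((13,-13),(-13,-13),(-13,13),(13,13))]
bl=[("top",np.array([[40,85,60],[40,-85,60],[-40,85,60]]),B([[400,135],[718,28],[458,282]])),
    ("scene",np.array([[40,85,60],[-40,85,60],[-40,-85,60]]),S2([[90,485],[262,600],[592,392]]))]
rb=fit(bl,[506,-202,.3]);print("block",rb.x.round(4),rb.fun.round(1))
# bar handle centre xy free, to check
hw=[[x,y,z] for x,y,z in((19,-13,40),(-19,-13,40),(-19,13,40),(19,13,40),(19,13,-40),(-19,13,-40),(-19,-13,-40))]
ps=S2([[490,95],[568,158],[525,190],[445,120],[395,295],[470,345],[505,335]])
ht=[hw[3],hw[0],hw[1],hw[2]]; pt=T2([[680,125],[755,95],[790,215],[705,245]])
def X(v,pts):
    M=R.from_euler("zy",[v[3],v[4]]).as_matrix(); return np.array(pts)@M.T+v[:3]
f=lambda v:np.concatenate([(proj("scene",X(v,hw))-ps).ravel(),(proj("top",X(v,ht))-pt).ravel()])
c=place(rb.x,[[0,-42,140]])[0]
rw=least_squares(f,[*c,rb.x[2],0],x_scale=[1,1,1,.01,.01],loss="soft_l1")
print("wedge",rw.x.round(3),"nominal",c.round(1),rw.fun.round(1))
d=rw.x[:3]-c;t=rb.x[2];print("offset in block axes",(d[:2]@[np.cos(t),np.sin(t)]).round(1),(d[:2]@[-np.sin(t),np.cos(t)]).round(1))
print("tip",X(rw.x,[[17.5,0,-125]]).round(1),"top",X(rw.x,[[0,0,40]]).round(1))
# stand with free base rectangle (xb,yb,xf,zb)
def fs(v):
    p=v[:3];xb,yb,xf=v[3:6]
    o=[proj("top",place(p,[[0,0,114]]))-T([[158,139]]),proj("scene",place(p,[[0,0,114]]))-S([[229,104]]),
       proj("top",place(p,[[40,40,100],[-80,40,100]]))-T([[100,30],[14,293]]),
       proj("top",place(p,[[xb,yb,6],[xb,-yb,6],[xf,-yb,6]]))-T([[28,315],[230,385],[328,105]]),
       proj("scene",place(p,[[xb,yb,6],[xb,-yb,6]]))-S([[95,545],[403,540]])]
    return np.concatenate([a.ravel() for a in o])
r=least_squares(fs,[562,120,-.34,-90,45,40],x_scale=[1,1,.01,1,1,1],loss="soft_l1");print("stand",r.x.round(3),r.fun.round(1))
# cross wire ends (z 104) knuckles
from itertools import product
for cam,px in(("top",T([[78,193],[203,238]])),("scene",S([[143,190],[316,185]]))):
    g=least_squares(lambda q:(proj(cam,[[q[0],q[1],104],[q[2],q[3],104]])-px).ravel(),[530,140,530,100]).x.reshape(2,2)
    e=(g-r.x[:2])@np.array([[np.cos(r.x[2]),-np.sin(r.x[2])],[np.sin(r.x[2]),np.cos(r.x[2])]]);print(cam,"knuckles in stand",e.round(1).tolist())
E
python3 fitall.py
```

```text
block [ 5.059834e+02 -2.032444e+02  3.041000e-01] [ 1.4  0.3 -0.4  0.2  0.1  0.1 -0.6 -0.5 -0.5  0.7  0.2 -0.8]
wedge [ 5.12061e+02 -2.50395e+02  1.30290e+02  2.69000e-01 -1.39000e-01] nominal [ 518.6 -243.3  140. ] [ 0.1 -0.3  0.7  0.1 -0.7  0.1 -1.1  0.5 -0.6 -0.3 -0.2  1.7  2.  -1.1
 -1.1 -0.6  0.5 -0.2  0.6  0.7  0.2  0.3]
offset in block axes -8.3 -4.8
tip [[ 546.1 -245.8    8.8]] top [[ 506.5 -250.4  169.9]]
stand [ 5.62324e+02  1.20035e+02 -3.49000e-01 -8.75930e+01  4.92410e+01
  4.97380e+01] [ 0.2  0.4 -0.3 -0.4  0.7 -0.7 -0.4  0.8  0.3  1.   0.4  0.6 -0.1 -0.
 -0.7 -0.4 -0.6 -1.4]
top knuckles in stand [[-30.1, 27.0], [-31.6, -28.4]]
scene knuckles in stand [[-29.3, 26.3], [-30.1, -27.8]]
```

```bash
cat > edge.py <<'E'
from h import *
from scipy.ndimage import map_coordinates, gaussian_filter
from scipy.optimize import minimize
I={"top":np.load("top0.npy"),"scene":np.load("scene1.npy")}
G={}
for c,im in I.items():
    g=[[gaussian_filter(im[:,:,k],1.0,order=o) for o in((0,1),(1,0))] for k in range(3)]
    G[c]=g
def score(c,A,Bp):
    "mean normal gradient along projected 3D segments A->B"
    tot=0
    for a,b in zip(A,Bp):
        p=proj(c,a+(b-a)*np.linspace(.08,.92,30)[:,None]); t=p[-1]-p[0]; L=np.hypot(*t); n=np.array([-t[1],t[0]])/L
        v=sum(np.abs(n[0]*map_coordinates(gx,[p[:,1],p[:,0]],order=1)+n[1]*map_coordinates(gy,[p[:,1],p[:,0]],order=1)) for gx,gy in G[c])
        tot+=L*np.minimum(v,40).mean()
    return tot
def segs(pts,idx): pts=np.array(pts,float);return pts[[i for i,_ in idx]],pts[[j for _,j in idx]]
def run(name,f,x0,step):
    best=min((minimize(lambda v:-f(v),np.array(x0),method="Nelder-Mead",options=dict(initial_simplex=np.array([x0]+[np.array(x0)+s*np.eye(len(x0))[i]*step[i] for i in range(len(x0))]),maxiter=400)) for s in(1,-1,.4)),key=lambda r:r.fun)
    print(name,best.x.round(3),"from",np.round(x0,3),"score",round(-best.fun),"was",round(f(x0)));return best.x
bc=[[40,85,60],[40,-85,60],[-40,-85,60],[-40,85,60],[40,85,0],[40,-85,0],[-40,-85,0],[-40,85,0]]
def fb(v,cams=("top","scene")):
    s=0
    if "top" in cams: s+=score("top",*[place(v,q) for q in segs(bc,[(0,1),(0,3),(3,7),(0,4),(4,7)])])
    if "scene" in cams: s+=score("scene",*[place(v,q) for q in segs(bc,[(0,3),(3,2),(2,6),(3,7),(7,6),(0,4)])])
    return s
if __name__=="__main__":
    x0=[506,-203,.304]
    for cams in(("top",),("scene",),("top","scene")): b=run("block"+str(cams),lambda v:fb(v,cams),x0,[3,3,.02])
    hw=[[x,y,z] for z in(40,-40) for x,y in((19,-13),(-19,-13),(-19,13),(19,13))]
    def fw(v,cams=("top","scene")):
        M=R.from_euler("zy",[v[3],v[4]]).as_matrix(); X=np.array(hw)@M.T+v[:3]
        s=0
        if "top" in cams: s+=score("top",*segs(X,[(0,1),(1,2),(2,3),(3,0)]))
        if "scene" in cams: s+=score("scene",*segs(X,[(0,1),(1,2),(2,3),(3,0),(3,7),(2,6),(1,5),(7,6),(6,5)]))
        return s
    c=place(b,[[-8,-42,138]])[0]
    w=run("wedge",fw,[*c,b[2],-.12],[4,4,4,.04,.04])
    w2=run("wedge",fw,[512,-250,130,.27,-.13],[4,4,4,.04,.04])
    d=w[:2]-b[:2];t=b[2];print("wedge in block",d@[np.cos(t),np.sin(t)],d@[-np.sin(t),np.cos(t)])
    hb=[[x,y,z] for z in(180,100) for x,y in((13,-13),(-13,-13),(-13,13),(13,13))]
    def fbar(v):
        X=place(v,hb);return score("top",*segs(X,[(0,1),(1,2),(2,3),(3,0)]))+score("scene",*segs(X,[(0,1),(1,2),(2,3),(3,0),(3,7),(2,6),(1,5),(7,6),(6,5)]))
    c=place(b,[[0,42,0]])[0]
    r=run("bar",fbar,[c[0],c[1],b[2]],[3,3,.04])
    d=r[:2]-b[:2];print("bar in block",d@[np.cos(t),np.sin(t)],d@[-np.sin(t),np.cos(t)])
    th=np.linspace(0,2*np.pi,17);ring=np.c_[12*np.cos(th),12*np.sin(th),0*th+114]
    def fs(v,cams=("top","scene")):
        p=v[:3];s=0;sl=[[-14,16,100],[-80,16,100],[-14,-16,100],[-80,-16,100]]
        base=[[v[3],v[4],v[6]],[v[3],-v[4],v[6]],[v[5],-v[4],v[6]]]
        tc=[[40,40,100],[-80,40,100],[40,-40,100],[-80,-40,100]]
        for c in cams:
            X=place(p,ring);s+=score(c,X[:-1],X[1:])
            s+=score(c,*[place(p,q) for q in segs(base,[(0,1),(1,2)] if c=="top" else [(0,1)])])
            s+=.5*score(c,*[place(p,q) for q in segs(tc,[(0,1)] if c=="top" else [(0,1)])])
        return s
    for cams in(("top","scene"),): run("stand"+str(cams),lambda v:fs(v,cams),[562.3,120,-.345,-87.6,49.2,49.7,6],[3,3,.02,3,3,3,4])
    for c in("top","scene"):
        def fr(v):
            X=ring+[v[0],v[1],0];return score(c,X[:-1],X[1:])
        run("spindle "+c,fr,[562.3,120],[3,3])
E
python3 edge.py
```

```text
block('top',) [ 5.07980e+02 -2.05868e+02  3.04000e-01] from [ 5.06e+02 -2.03e+02  3.04e-01] score 4438 was 4390
block('scene',) [ 5.01861e+02 -2.01764e+02  3.35000e-01] from [ 5.06e+02 -2.03e+02  3.04e-01] score 5405 was 5284
block('top', 'scene') [ 5.07265e+02 -2.03159e+02  2.86000e-01] from [ 5.06e+02 -2.03e+02  3.04e-01] score 9767 was 9673
wedge [ 5.10466e+02 -2.51788e+02  1.30249e+02  4.39000e-01 -1.54000e-01] from [ 5.11419e+02 -2.45712e+02  1.38000e+02  2.86000e-01 -1.20000e-01] score 5758 was 4538
wedge [ 5.10473e+02 -2.51791e+02  1.30238e+02  4.39000e-01 -1.54000e-01] from [ 5.12e+02 -2.50e+02  1.30e+02  2.70e-01 -1.30e-01] score 5758 was 5158
wedge in block -10.625388205658346 -47.561096768698505
bar [ 4.93086e+02 -1.64678e+02  3.86000e-01] from [ 4.95435e+02 -1.62860e+02  2.86000e-01] score 4093 was 3735
bar in block -2.7661413601552756 40.916783227258506
stand('top', 'scene') [ 5.63010e+02  1.18176e+02 -3.41000e-01 -9.16210e+01  5.71520e+01
  5.39830e+01  6.36570e+01] from [ 5.623e+02  1.200e+02 -3.450e-01 -8.760e+01  4.920e+01  4.970e+01
  6.000e+00] score 4381 was 3249
spindle top [561.987 120.62 ] from [562.3 120. ] score 926 was 922
spindle scene [542.073 144.118] from [562.3 120. ] score 301 was 115
```

```bash
cat > icp.py <<'E'
from h import *
from scipy.ndimage import map_coordinates, gaussian_filter
I={"top":np.load("top0.npy"),"scene":np.load("scene1.npy")}
Gm={c:[(gaussian_filter(im[:,:,k],.7,order=(0,1)),gaussian_filter(im[:,:,k],.7,order=(1,0))) for k in range(3)] for c,im in I.items()}
offs=np.arange(-4,4.01,.25)
def offsets(c,a,b,W):
    P3=a+(b-a)*np.linspace(.1,.9,24)[:,None]; p=proj(c,P3); t=p[-1]-p[0]; n=np.array([-t[1],t[0]])/np.hypot(*t)
    o=offs[np.abs(offs)<=W]; q=p[:,None]+o[None,:,None]*n
    g=np.sqrt(sum((n[0]*map_coordinates(gx,[q[...,1],q[...,0]],order=1)+n[1]*map_coordinates(gy,[q[...,1],q[...,0]],order=1))**2 for gx,gy in Gm[c]))
    k=g.argmax(1); ok=(g.max(1)>12)&(k>0)&(k<len(o)-1)
    return P3,p+o[k][:,None]*n,n,ok
def icp(name,build,edges,x0,scale,free=None,iters=8,prior=None):
    "build(v)->points; edges: {cam:[(i,j)]}"
    v=np.array(x0,float)
    for it in range(iters):
        W=4 if it<3 else 2
        X=build(v); tg=[]
        for c,es in edges.items():
            for i,j in es:
                P3,tp,n,ok=offsets(c,X[i],X[j],W)
                if ok.sum()>=5: tg.append((c,i,j,tp[ok],n,np.linspace(.1,.9,24)[ok]))
        def res(u):
            X=build(u);r=[]
            for c,i,j,tp,n,s in tg:
                r.append((proj(c,X[i]+(X[j]-X[i])*s[:,None])-tp)@n)
            r=np.concatenate(r)
            return r if prior is None else np.r_[r,(u-x0)*prior]
        v=least_squares(res,v,x_scale=scale,loss="soft_l1",f_scale=.4).x
    r=res(v);k=0;print(name,v.round(3),end="  per-edge:")
    for c,i,j,tp,n,s in tg: print(f"{c[0]}{i}{j}:{np.median(r[k:k+len(s)]):.1f}/{len(s)}",end=" ");k+=len(s)
    print();return v
bc=[[40,85,60],[40,-85,60],[-40,-85,60],[-40,85,60],[40,85,0],[40,-85,0],[-40,-85,0],[-40,85,0]]
hw=np.array([[x,y,z] for z in(40,-40) for x,y in((19,-13),(-19,-13),(-19,13),(19,13))],float)
hb=np.array([[x,y,z] for z in(180,100) for x,y in((13,-13),(-13,-13),(-13,13),(13,13))],float)
if __name__=="__main__":
    eb={"top":[(0,1),(0,3),(3,7),(0,4)],"scene":[(0,3),(3,2),(2,6),(3,7)]}
    for cams in(["top"],["scene"],["top","scene"]):
        b=icp("block",lambda v:place(v,bc),{c:eb[c] for c in cams},[506,-203,.304],[1,1,.01])
    sc=[(0,1),(1,2),(2,3),(3,0),(3,7),(2,6),(1,5),(7,6),(6,5)]
    c=place(b,[[0,42,0]])[0]
    t=b[2]; inb=lambda p:np.round([(p[:2]-b[:2])@[np.cos(t),np.sin(t)],(p[:2]-b[:2])@[-np.sin(t),np.cos(t)]],1)
    r=icp("bar",lambda v:place(v,hb),{"top":[(0,1),(1,2),(3,0)],"scene":sc},[c[0],c[1],t],[1,1,.01]);print(inb(r))
    bw=lambda v:hw@R.from_euler("zy",[v[3],v[4]]).as_matrix().T+v[:3]
    w=icp("wedge",bw,{"top":[(0,1),(1,2),(2,3),(3,0)],"scene":sc},[511,-250,132,t,-.12],[1,1,1,.01,.01]);print(inb(w))
    w=icp("wedge scene",bw,{"scene":sc},[511,-250,132,t,-.12],[1,1,1,.01,.01]);print(inb(w))
E
python3 icp.py
```

```text
block [ 5.05173e+02 -1.96632e+02  3.10000e-01]  per-edge:t01:0.0/24 t03:-0.3/24 t37:-0.7/14 t04:1.3/17 
block [ 5.04949e+02 -2.03419e+02  3.09000e-01]  per-edge:s03:0.0/24 s32:0.0/24 s26:0.0/24 
block [ 5.06264e+02 -2.03231e+02  2.98000e-01]  per-edge:t01:0.5/24 t37:-0.0/24 t04:0.0/24 s03:0.0/24 s32:-0.5/24 s26:0.0/24 
bar [ 4.93045e+02 -1.63662e+02  4.58000e-01]  per-edge:t01:0.5/16 t12:-0.1/22 t30:0.7/23 s01:-0.9/24 s12:0.4/10 s23:0.7/21 s30:-1.0/24 s37:0.7/24 s15:-0.4/24 s76:0.5/24 s65:0.2/24 
[-1.  41.7]
wedge [ 5.12377e+02 -2.50271e+02  1.32410e+02  3.37000e-01 -1.83000e-01]  per-edge:t01:-0.5/24 t12:0.2/24 t23:-0.3/23 t30:0.6/22 s01:-0.3/24 s12:1.0/15 s23:-0.5/22 s30:-0.0/24 s37:0.6/24 s15:-0.7/24 s76:-0.0/24 s65:-0.0/24 
[ -8.  -46.8]
wedge scene [ 4.72899e+02 -2.21005e+02  1.69914e+02  7.18000e-01 -2.03000e-01]  per-edge:s01:-1.1/16 s12:0.0/20 s23:0.0/23 s30:0.5/24 s37:-0.1/24 s26:0.5/24 s15:-0.2/24 s76:0.3/24 s65:-0.1/24 
[-37.1  -7.2]
```

Emit:
carry_out(deltas=[{"dp":[-269,687,20],"roll":-88,"gripper":1},{"dp":[-269,687,20],"roll":-88,"gripper":1},{"dp":[-269,687,20],"roll":-88,"gripper":1},{"dp":[-269,687,20],"roll":-88,"gripper":1},{"dp":[-269,687,20],"roll":-88,"gripper":1},{"dp":[-269,687,20],"roll":-88,"gripper":1},{"dp":[-269,687,20],"roll":-88,"gripper":1},{"dp":[-269,687,20],"roll":-88,"gripper":1},{"dp":[-269,687,20],"roll":-88,"gripper":1},{"dp":[-269,687,20],"roll":-88,"gripper":1},{"dp":[-269,687,20],"roll":-88,"gripper":1},{"dp":[-269,687,20],"roll":-88,"gripper":1}])

```text
clock: 6.13
eef_pos: [526.9, 10.3, 329.2]
eef_rot: [3.139, 0.001, 1.779]
wrist_force: [0.8, -0.2, 0.1]
finger_gap: 93.9
finger_force: 0.0
```

Emit:
carry_out(deltas=[{"dp":[-227,-71,26],"roll":-2,"gripper":1},{"dp":[-227,-71,26],"roll":-2,"gripper":1},{"dp":[-227,-71,26],"roll":-2,"gripper":1},{"dp":[-227,-71,26],"roll":-2,"gripper":1},{"dp":[-227,-71,26],"roll":-2,"gripper":1},{"dp":[-227,-71,26],"roll":-2,"gripper":1},{"dp":[-227,-71,26],"roll":-2,"gripper":1},{"dp":[-227,-71,26],"roll":-2,"gripper":1},{"dp":[-227,-71,26],"roll":-2,"gripper":1},{"dp":[-227,-71,26],"roll":-2,"gripper":1}])

```text
clock: 6.97
eef_pos: [504.6, -223.1, 302.6]
eef_rot: [3.14, 0.001, 1.811]
wrist_force: [0.2, 0.2, -0.1]
finger_gap: 94.0
finger_force: 0.0
```

Emit:
carry_out(deltas=[{"dp":[-27.7,9.6,60],"roll":-3.9,"gripper":1},{"dp":[-27.7,9.6,60],"roll":-3.9,"gripper":1},{"dp":[-27.7,9.6,95],"roll":-3.9,"gripper":1},{"dp":[-27.7,9.6,125],"roll":-3.9,"gripper":1},{"dp":[-27.7,9.6,150],"roll":-3.9,"gripper":1},{"dp":[-27.7,9.6,171],"roll":-3.9,"gripper":1},{"dp":[-27.7,9.6,171],"roll":-3.9,"gripper":1},{"dp":[-27.7,9.6,171],"roll":-3.9,"gripper":1}])

```text
clock: 7.63
eef_pos: [520.7, -247.7, 131.0]
eef_rot: [-3.141, -0.0, 1.879]
wrist_force: [0.0, -0.2, 0.4]
finger_gap: 93.7
finger_force: 0.0
```

Emit:
carry_out(deltas=[{"dp":[0,0,0],"roll":0,"gripper":0},{"dp":[0,0,0],"roll":0,"gripper":-0.3},{"dp":[0,0,0],"roll":0,"gripper":-0.3},{"dp":[0,0,0],"roll":0,"gripper":-0.3},{"dp":[0,0,0],"roll":0,"gripper":-0.3},{"dp":[0,0,0],"roll":0,"gripper":-1},{"dp":[0,0,0],"roll":0,"gripper":-1},{"dp":[0,0,0],"roll":0,"gripper":-1}], newtons=50)

```text
clock: 8.3
eef_pos: [520.6, -248.6, 130.7]
eef_rot: [-3.142, 0.0, 1.878]
wrist_force: [-0.4, 0.1, 0.8]
finger_gap: 43.6
finger_force: 0.1
```

Emit:
carry_out(deltas=[{"dp":[0,0,0],"roll":0,"gripper":-1},{"dp":[0,0,0],"roll":0,"gripper":-1},{"dp":[0,0,0],"roll":0,"gripper":-1},{"dp":[0,0,0],"roll":0,"gripper":-1}], newtons=60)

```text
clock: 8.63
eef_pos: [520.8, -248.6, 130.7]
eef_rot: [3.141, 0.0, 1.878]
wrist_force: [1.9, 0.7, 0.4]
finger_gap: 37.7
finger_force: 60.0
```

Emit:
carry_out(deltas=[{"dp":[0,0,-20],"roll":0,"gripper":-1},{"dp":[0,0,-55],"roll":0,"gripper":-1},{"dp":[0,0,-95],"roll":0,"gripper":-1},{"dp":[0,0,-130],"roll":0,"gripper":-1},{"dp":[0,0,-160],"roll":0,"gripper":-1},{"dp":[0,0,-160],"roll":0,"gripper":-1},{"dp":[0,0,-160],"roll":0,"gripper":-1}])

```text
clock: 9.22
eef_pos: [520.7, -248.7, 291.4]
eef_rot: [3.141, 0.001, 1.878]
wrist_force: [0.5, -0.1, -2.6]
finger_gap: 37.7
finger_force: 60.0
```

Emit:
carry_out(deltas=[{"dp":[0,0,-40],"roll":0,"gripper":-1},{"dp":[30,10,-50],"roll":5,"gripper":-1},{"dp":[360,123,-50],"roll":37.4,"gripper":-1},{"dp":[360,123,-50],"roll":37.4,"gripper":-1},{"dp":[360,123,-50],"roll":37.4,"gripper":-1},{"dp":[360,123,-50],"roll":37.4,"gripper":-1},{"dp":[360,123,-50],"roll":37.4,"gripper":-1},{"dp":[360,123,-50],"roll":37.4,"gripper":-1},{"dp":[360,123,-50],"roll":37.4,"gripper":-1},{"dp":[360,123,-50],"roll":37.4,"gripper":-1},{"dp":[360,123,-50],"roll":37.4,"gripper":-1},{"dp":[360,123,-50],"roll":37.4,"gripper":-1}])

```text
clock: 10.22
eef_pos: [528.1, 136.2, 338.1]
eef_rot: [-3.138, 0.001, 1.23]
wrist_force: [0.2, -0.8, -2.3]
finger_gap: 37.5
finger_force: 60.0
```

Emit:
carry_out(deltas=[{"dp":[0,0,0],"roll":0,"gripper":-1},{"dp":[0,0,0],"roll":0,"gripper":-1}])

```text
clock: 10.38
eef_pos: [528.7, 131.3, 339.1]
eef_rot: [-3.14, 0.002, 1.225]
wrist_force: [-0.5, -0.9, -2.0]
finger_gap: 37.7
finger_force: 60.0
```

Emit:
carry_out(deltas=[{"dp":[0,0,35],"roll":0,"gripper":-1},{"dp":[0,0,65],"roll":0,"gripper":-1},{"dp":[0,0,90],"roll":0,"gripper":-1},{"dp":[0,0,90],"roll":0,"gripper":-1},{"dp":[0,0,90],"roll":0,"gripper":-1}])

```text
clock: 10.8
eef_pos: [528.8, 130.6, 250.3]
eef_rot: [-3.14, 0.001, 1.224]
wrist_force: [0.7, 1.0, -1.1]
finger_gap: 37.9
finger_force: 60.0
```

Run:
```python
from h import *
from cell import read_state
s=read_state();print(s["eef_pos"],s["eef_rot"])
a=np.mean([viewer.camera("scene").astype(float) for _ in range(4)],0); b=np.mean([viewer.camera("top").astype(float) for _ in range(4)],0)
np.save("scene2.npy",a);np.save("top2.npy",b)
def crop(im,x,y,w,h,f):
    return cv2.resize(np.clip(im[y:y+h,x:x+w,::-1]*1.3,0,255).astype(np.uint8),None,fx=f,fy=f,interpolation=cv2.INTER_CUBIC)
out=np.zeros((600,800,3),np.uint8); out[:,:480]=crop(a,180,130,60,75,8); out[:320,480:]=crop(b,195,138,40,40,8)
cv2.imwrite("pics/over.png",out)
x,y,z=s["eef_pos"];t=s["eef_rot"][2]-np.pi/2
tip=place([x,y,t],[[19,10,z-116],[19,-10,z-116],[16,10,z-116],[16,-10,z-116],[19,0,z-116],[-19,13,z-31],[-19,-13,z-31]])
print(((proj("scene",tip)-[180-.44,130-.44])*8).round().tolist())
for x0,y0,t0 in((562.2,120.3,-.345),):
    q=place([x0,y0,t0],[[-12,0,108],[-30,0,108],[-30,18,108],[-30,-18,108],[0,0,114]]);print(((proj("scene",q)-[180-.44,130-.44])*8).round().tolist())
```

```text
[528.76585862 130.64776081 250.29343765] [-3.13984344e+00  1.15303891e-03  1.22377857e+00]
[[194.0, 407.0], [259.0, 405.0], [194.0, 414.0], [259.0, 411.0], [226.0, 406.0], [161.0, 273.0], [252.0, 270.0]]
[[226.0, 461.0], [226.0, 499.0], [168.0, 502.0], [284.0, 497.0], [226.0, 421.0]]
```

View pics/over.png

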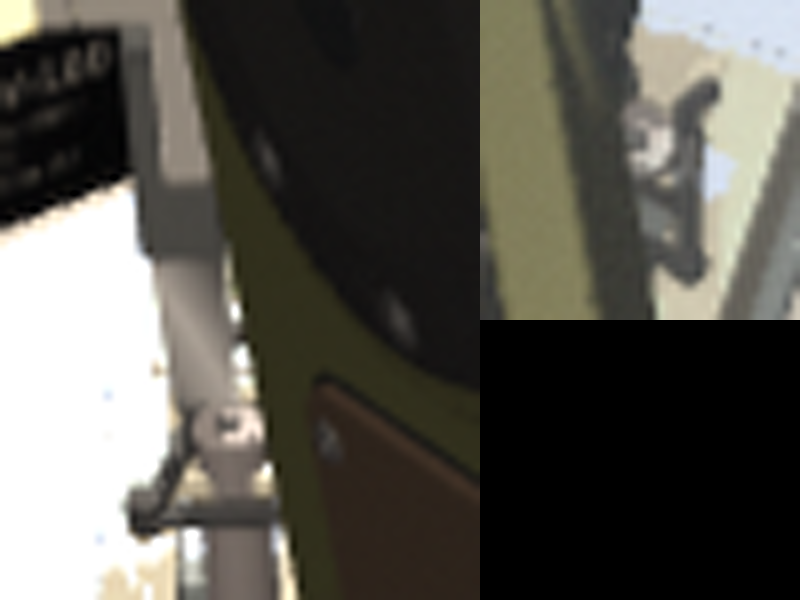

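The scene crop shows the blade above the spindle. Its left edge at the tip is at about (183,400) against a predicted (194,407), and the spindle top is at (229,424). So the wedge sits about 4 mm towards stand +y and about 6 mm high in the grip. I'll correct y and enter the gap.

Emit:
carry_out(deltas=[{"dp":[-4,0,0],"roll":0,"gripper":-1},{"dp":[-4,0,10],"roll":0,"gripper":-1},{"dp":[-4,0,22],"roll":0,"gripper":-1},{"dp":[-4,0,32],"roll":0,"gripper":-1},{"dp":[-4,0,40],"roll":0,"gripper":-1},{"dp":[-4,0,40],"roll":0,"gripper":-1},{"dp":[-4,0,40],"roll":0,"gripper":-1}])

```text
clock: 11.78
eef_pos: [527.5, 128.0, 210.3]
eef_rot: [-3.141, 0.0, 1.225]
wrist_force: [-0.9, -0.2, -1.5]
finger_gap: 37.7
finger_force: 60.0
```

Emit:
carry_out(deltas=[{"dp":[0,0.7,0],"roll":0,"gripper":-1},{"dp":[0,1.4,0],"roll":0,"gripper":-1},{"dp":[0,2,0],"roll":0,"gripper":-1},{"dp":[0,2,0],"roll":0,"gripper":-1}])

```text
clock: 12.12
eef_pos: [529.7, 127.3, 211.0]
eef_rot: [3.141, -0.0, 1.225]
wrist_force: [0.1, -0.6, -1.0]
finger_gap: 37.8
finger_force: 60.0
```

Emit:
carry_out(deltas=[{"dp":[0,0.7,0],"roll":0,"gripper":-1},{"dp":[0,1.4,0],"roll":0,"gripper":-1},{"dp":[0,1.4,0],"roll":0,"gripper":-1}])

```text
clock: 12.37
eef_pos: [530.3, 127.1, 210.7]
eef_rot: [-3.14, 0.0, 1.225]
wrist_force: [-5.2, 2.0, 0.7]
finger_gap: 37.9
finger_force: 60.0
```

Emit:
carry_out(deltas=[{"dp":[0,0.5,0],"roll":0,"gripper":-1},{"dp":[0,1,0],"roll":0,"gripper":-1},{"dp":[0,1,0],"roll":0,"gripper":-1}])

```text
clock: 12.62
eef_pos: [530.6, 127.0, 210.6]
eef_rot: [-3.138, 0.0, 1.226]
wrist_force: [-8.9, 2.7, 3.8]
finger_gap: 37.7
finger_force: 60.0
```

Emit:
carry_out(deltas=[{"dp":[0,-0.8,4],"roll":0,"gripper":-1},{"dp":[0,-0.8,10],"roll":0,"gripper":-1},{"dp":[0,-0.8,16],"roll":0,"gripper":-1},{"dp":[0,-0.8,22],"roll":0,"gripper":-1},{"dp":[0,-0.8,25],"roll":0,"gripper":-1}])

```text
clock: 13.03
eef_pos: [530.3, 127.2, 185.5]
eef_rot: [-3.14, -0.0, 1.225]
wrist_force: [-7.6, 2.4, 8.8]
finger_gap: 37.9
finger_force: 60.0
```

Emit:
carry_out(deltas=[{"dp":[0,0,6],"roll":0,"gripper":-1},{"dp":[0,0,12],"roll":0,"gripper":-1},{"dp":[0,0,18],"roll":0,"gripper":-1},{"dp":[0,0,20],"roll":0,"gripper":-1}])

```text
clock: 13.37
eef_pos: [530.5, 127.6, 166.6]
eef_rot: [-3.14, -0.001, 1.226]
wrist_force: [-10.2, 4.1, 15.4]
finger_gap: 37.9
finger_force: 60.0
```

Emit:
carry_out(deltas=[{"dp":[0,-0.5,5],"roll":0,"gripper":-1},{"dp":[0,-0.5,10],"roll":0,"gripper":-1},{"dp":[0,-0.5,15],"roll":0,"gripper":-1},{"dp":[0,-0.5,18],"roll":0,"gripper":-1}])

```text
clock: 13.7
eef_pos: [530.1, 127.3, 147.6]
eef_rot: [-3.141, -0.0, 1.225]
wrist_force: [-3.7, 1.2, 1.2]
finger_gap: 37.9
finger_force: 60.0
```

Emit:
carry_out(deltas=[{"dp":[0,0,5],"roll":0,"gripper":-1},{"dp":[0,0,10],"roll":0,"gripper":-1},{"dp":[0,0,15],"roll":0,"gripper":-1},{"dp":[0,0,17],"roll":0,"gripper":-1},{"dp":[0,0,17],"roll":0,"gripper":-1}])

```text
clock: 14.12
eef_pos: [530.0, 127.0, 130.0]
eef_rot: [-3.14, 0.001, 1.225]
wrist_force: [-3.9, 1.4, -4.6]
finger_gap: 37.9
finger_force: 60.0
```

Run:
```python
from h import *
from cell import models
a=np.mean([viewer.camera("scene").astype(float) for _ in range(4)],0); b=np.mean([viewer.camera("top").astype(float) for _ in range(2)],0)
def crop(im,x,y,w,h,f):
    return cv2.resize(np.clip(im[y:y+h,x:x+w,::-1]*1.3,0,255).astype(np.uint8),None,fx=f,fy=f,interpolation=cv2.INTER_CUBIC)
out=np.zeros((600,800,3),np.uint8); out[:,:480]=crop(a,180,130,60,75,8); out[:320,480:]=crop(b,195,138,40,40,8)
cv2.imwrite("pics/down.png",out)
```

```text
(no output)
```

View pics/down.png

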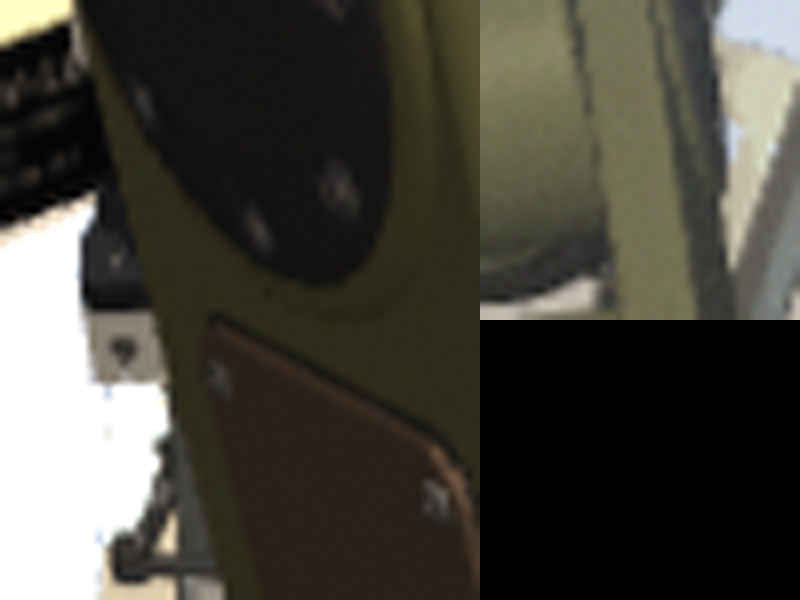

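The left knuckle moved from zoom (140,510) to (128,555), about 20 mm towards -x. The insertion force also dropped off, so the clip is off. I'll withdraw straight up and check.

Emit:
carry_out(deltas=[{"dp":[0,-0.5,-10],"roll":0,"gripper":-1},{"dp":[0,-0.5,-30],"roll":0,"gripper":-1},{"dp":[0,-0.5,-55],"roll":0,"gripper":-1},{"dp":[0,-0.5,-85],"roll":0,"gripper":-1},{"dp":[0,-0.5,-120],"roll":0,"gripper":-1},{"dp":[0,-0.5,-160],"roll":0,"gripper":-1},{"dp":[0,-0.5,-200],"roll":0,"gripper":-1},{"dp":[0,-0.5,-210],"roll":0,"gripper":-1},{"dp":[0,-0.5,-210],"roll":0,"gripper":-1}])

```text
clock: 15.17
eef_pos: [530.9, 127.1, 344.9]
eef_rot: [3.135, -0.004, 1.225]
wrist_force: [0.8, 0.7, -2.5]
finger_gap: 38.0
finger_force: 60.0
```

Emit:
carry_out(deltas=[{"dp":[-355,120.5,0],"roll":-37.4,"gripper":-1},{"dp":[-355,120.5,0],"roll":-37.4,"gripper":-1},{"dp":[-355,120.5,0],"roll":-37.4,"gripper":-1},{"dp":[-355,120.5,0],"roll":-37.4,"gripper":-1},{"dp":[-355,120.5,0],"roll":-37.4,"gripper":-1},{"dp":[-355,120.5,0],"roll":-37.4,"gripper":-1},{"dp":[-355,120.5,0],"roll":-37.4,"gripper":-1},{"dp":[-355,120.5,0],"roll":-37.4,"gripper":-1},{"dp":[-355,120.5,0],"roll":-37.4,"gripper":-1},{"dp":[-355,120.5,0],"roll":-37.4,"gripper":-1},{"dp":[-355,120.5,0],"roll":-37.4,"gripper":-1},{"dp":[-355,120.5,0],"roll":-37.4,"gripper":-1}])

```text
clock: 16.17
eef_pos: [522.8, -248.6, 338.7]
eef_rot: [-3.14, -0.002, 1.876]
wrist_force: [0.5, 0.8, -2.4]
finger_gap: 37.6
finger_force: 60.0
```

Run:
```python
from h import *
from cell import models
b=np.mean([viewer.camera("top").astype(float) for _ in range(4)],0);a=np.mean([viewer.camera("scene").astype(float) for _ in range(4)],0)
np.save("scene3.npy",a)
def crop(im,x,y,w,h,f):
    return cv2.resize(np.clip(im[y:y+h,x:x+w,::-1]*1.3,0,255).astype(np.uint8),None,fx=f,fy=f,interpolation=cv2.INTER_CUBIC)
out=np.zeros((528,800,3),np.uint8); out[:330,:300]=crop(b,188,132,60,66,5); out[:370,310:630]=crop(a,180,170,64,74,5)
cv2.imwrite("pics/off.png",out)
```

```text
(no output)
```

View pics/off.png

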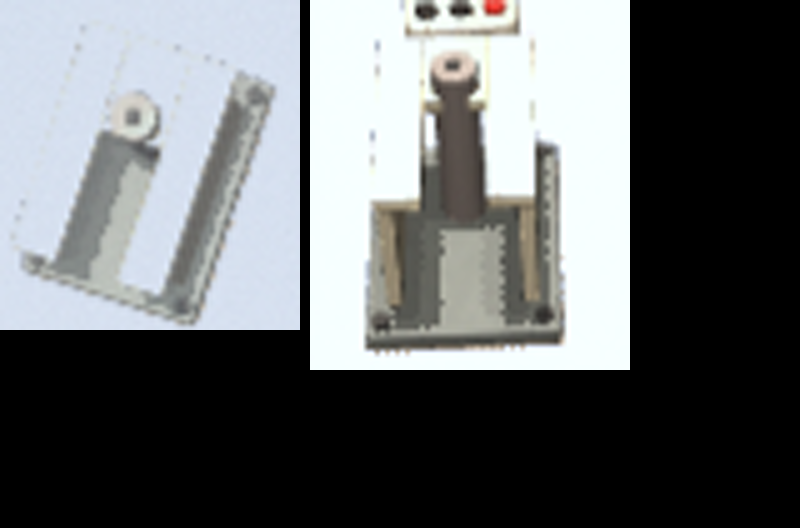

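The clip is no longer on the stand in either view, where the spindle shows bare at left (133,117) and right (455,65). I've used all my picture views, so I'll locate it numerically.

```bash
cat > find.py <<'E'
from h import *
from cell import models, read_state
for c in("top","scene"):
    im=viewer.camera(c).astype(int)
    for l in("clip","wedge_grip","tool_block"):
        for d in models.cut_out(c,l)[:6]:
            m=d["region"];ys,xs=np.nonzero(m)
            print(c,l,round(d["p"],2),np.round(d["box"]),"c",xs.mean().round(1),ys.mean().round(1),len(xs),"rgb",np.median(im[m],0))
s=read_state();print(s["eef_pos"].round(1),s["wrist_force"].round(1))
p=s["eef_pos"]
for c in("top","scene"):print(c,"tip",proj(c,[p-[0,0,112]]).round(0),"tcp",proj(c,[p]).round(0))
E
python3 find.py
```

```text
top clip 0.74 [375. 142. 399. 174.] c 382.9 159.8 243 rgb [59. 59. 59.]
top clip 0.63 [153. 220. 181. 248.] c 166.2 233.2 153 rgb [ 82. 136.  94.]
top clip 0.52 [265. 142. 286. 166.] c 275.4 151.1 127 rgb [ 74.  97. 154.]
top wedge_grip 0.72 [371. 138. 409. 165.] c 393.7 151.8 483 rgb [49. 50. 50.]
top tool_block 0.86 [302. 150. 378. 200.] c 342.3 174.7 1880 rgb [87.5 88.  86. ]
scene clip 0.85 [161. 276. 194. 305.] c 176.4 287.4 277 rgb [ 41. 126.  51.]
scene wedge_grip 0.43 [342. 100. 351. 120.] c 345.1 110.9 56 rgb [91.5 87.  79.5]
scene tool_block 0.62 [336. 160. 360. 206.] c 344.3 181.0 701 rgb [49. 48. 45.]
scene tool_block 0.51 [189. 178. 231. 239.] c 209.7 208.7 2252 rgb [122. 123. 115.]
[ 523.2 -247.7  340.6] [ 0.2  0.3 -2.9]
top tip [[380. 160.]] tcp [[399. 153.]]
scene tip [[346. 120.]] tcp [[353.  81.]]
```

```bash
cat > clipfit.py <<'E'
from h import *
from cell import models, read_state
s=read_state();p=s["eef_pos"];t=s["eef_rot"][2]-np.pi/2
viewer.camera("top");D=models.cut_out("top","clip")
m=[d for d in D if d["box"][0]>340]
print(len(m))
if m:
    m=m[0]["region"]
    for y in range(138,180): print(y,"".join("#" if v else "." for v in m[y,366:412]))
    best=[]
    for h in range(100,360,5):
      for dx in range(-12,16,3):
        P=np.array([[17,-15,0],[8,-13,0],[-34,-28,0],[-34,28,0],[8,13,0],[17,15,0]],float)+[dx,0,h]
        q=proj("top",place([p[0],p[1],t],P)); z=np.zeros(m.shape,np.uint8)
        cv2.polylines(z,[np.round(q*16).astype(np.int32)],False,1,4,shift=4)
        best.append(((m&(z>0)).sum()/(m|(z>0)).sum(),h,dx))
    print(sorted(best)[-6:])
w=np.array([[19,10,-116],[19,-10,-116],[19,13,-31],[-19,13,-31],[-19,-13,-31],[19,-13,-31]],float)
print(proj("top",place([p[0],p[1],t],w+[0,4,p[2]+6])).round(0).tolist())
E
python3 clipfit.py; python3 -c "
import sys;sys.path.insert(0,'.')
from cell import viewer,models
for c in('top','scene'):
    viewer.camera(c)
"
```

```text
1
138 ..............................................
139 ..............................................
140 ...........#..................................
141 ..........####................................
142 ..........#####...............................
143 ..........######..............................
144 ...........######.............................
145 ............#####.............................
146 .............####.............................
147 .............###..............................
148 .............###..............................
149 .............###..............................
150 .............###..............................
151 .............###..............................
152 ..............##..............................
153 ..............###.............................
154 ..............###.............................
155 ..............###.............................
156 ...............##.............................
157 ...............##.............................
158 ...............##.............................
159 ...............##......
[... 702 characters left out ...]
...######..........................
174 ..............................................
175 ..............................................
176 ..............................................
177 ..............................................
178 ..............................................
179 ..............................................
[(np.float64(0.3210412147505423), 305, 12), (np.float64(0.3230769230769231), 295, 15), (np.float64(0.33995584988962474), 305, 15), (np.float64(0.3458149779735683), 300, 15), (np.float64(0.34868421052631576), 295, 12), (np.float64(0.35920177383592017), 300, 12)]
[[371.0, 154.0], [380.0, 151.0], [382.0, 148.0], [389.0, 167.0], [402.0, 163.0], [395.0, 144.0]]
```

The mask fit in the top view puts the clip flat on the wedge at about z=300 in wedge axes, around the blade's thick end, so it rode up with the wedge. I'll go to free worktop near (430,-70) and try to shed it there with short vertical jerks.

Emit:
carry_out(deltas=[{"dp":[198,-35,0],"roll":0,"gripper":-1},{"dp":[198,-35,0],"roll":0,"gripper":-1},{"dp":[198,-35,0],"roll":0,"gripper":-1},{"dp":[198,-35,0],"roll":0,"gripper":-1},{"dp":[198,-35,0],"roll":0,"gripper":-1},{"dp":[198,-35,40],"roll":0,"gripper":-1},{"dp":[198,-35,80],"roll":0,"gripper":-1},{"dp":[198,-35,120],"roll":0,"gripper":-1},{"dp":[198,-35,150],"roll":0,"gripper":-1},{"dp":[198,-35,170],"roll":0,"gripper":-1},{"dp":[198,-35,170],"roll":0,"gripper":-1},{"dp":[198,-35,170],"roll":0,"gripper":-1}])

```text
clock: 18.17
eef_pos: [429.9, -69.6, 171.0]
eef_rot: [-3.141, -0.0, 1.878]
wrist_force: [0.5, 0.0, -2.4]
finger_gap: 37.8
finger_force: 60.0
```

Emit:
carry_out(deltas=[{"dp":[0,0,-30],"roll":0,"gripper":-1},{"dp":[0,0,5],"roll":0,"gripper":-1},{"dp":[0,0,-35],"roll":0,"gripper":-1},{"dp":[0,0,0],"roll":0,"gripper":-1},{"dp":[0,0,-40],"roll":0,"gripper":-1},{"dp":[0,0,0],"roll":0,"gripper":-1},{"dp":[0,0,-40],"roll":0,"gripper":-1},{"dp":[0,0,-40],"roll":0,"gripper":-1}])

```text
clock: 18.83
eef_pos: [431.2, -69.9, 215.6]
eef_rot: [3.137, 0.003, 1.878]
wrist_force: [0.4, -0.5, 0.4]
finger_gap: 37.7
finger_force: 60.0
```

```bash
cat > clipfit2.py <<'E'
from h import *
from cell import models, read_state
s=read_state();p=s["eef_pos"];t=s["eef_rot"][2]-np.pi/2
print("tcp",p.round(1),s["wrist_force"].round(1))
for c in("top","scene"):
    im=viewer.camera(c).astype(int)
    print(c,"predicted clip on wedge",proj(c,place([p[0],p[1],t],[[-10,0,p[2]-38]])).round(0),"on worktop",proj(c,[[p[0],p[1],4]]).round(0))
    for d in models.cut_out(c,"clip"):
        m=d["region"];ys,xs=np.nonzero(m);col=np.median(im[m],0)
        if col.max()-col.min()>25: continue
        print(c,"clip",round(d["p"],2),np.round(d["box"]),"c",xs.mean().round(1),ys.mean().round(1),len(xs),col)
        best=[]
        for h in [4]+list(range(20,360,4)):
          for dx in range(-12,25,4):
            P=np.array([[17,-15,0],[8,-13,0],[-34,-28,0],[-34,28,0],[8,13,0],[17,15,0]],float)+[dx,0,h]
            q=proj(c,place([p[0],p[1],t],P)); z=np.zeros(m.shape,np.uint8)
            cv2.polylines(z,[np.round(q*16).astype(np.int32)],False,1,4,shift=4)
            best.append(((m&(z>0)).sum()/(m|(z>0)).sum(),h,dx))
        print([(round(a,2),h-round(p[2]),dx) for a,h,dx in sorted(best)[-3:]])
E
python3 clipfit2.py
```

```text
tcp [431.2 -69.9 215.6] [ 0.4 -0.5  0.4]
top predicted clip on wedge [[297. 210.]] on worktop [[290. 206.]]
scene predicted clip on wedge [[303. 177.]] on worktop [[295. 225.]]
```

Emit:
carry_out(deltas=[{"dp":[0,0,-40],"roll":0,"gripper":-1},{"dp":[0,0,-80],"roll":0,"gripper":-1},{"dp":[0,0,-125],"roll":0,"gripper":-1},{"dp":[-198,35,-125],"roll":0,"gripper":-1},{"dp":[-198,35,-125],"roll":0,"gripper":-1},{"dp":[-198,35,-125],"roll":0,"gripper":-1},{"dp":[-198,35,-125],"roll":0,"gripper":-1},{"dp":[-198,35,-125],"roll":0,"gripper":-1},{"dp":[-198,35,-125],"roll":0,"gripper":-1},{"dp":[-198,35,-125],"roll":0,"gripper":-1}])

```text
clock: 19.87
eef_pos: [523.4, -248.9, 334.4]
eef_rot: [-3.14, -0.002, 1.876]
wrist_force: [-0.2, 1.3, -1.4]
finger_gap: 37.4
finger_force: 60.0
```

```bash
python3 clipfit2.py
python3 - <<'E'
import numpy as np
from cell import viewer
b=viewer.camera("top").astype(int)
m=b.max(2)<95
for y in range(190,226): print(y,"".join("#" if v else "." for v in m[y,260:325]))
E
```

```text
tcp [ 523.4 -248.9  334.4] [-0.2  1.3 -1.4]
top predicted clip on wedge [[393. 161.]] on worktop [[354. 171.]]
top clip 0.67 [271. 188. 296. 213.] c 283.5 198.0 153 [93. 93. 94.]
[(np.float64(0.0), 22, 16), (np.float64(0.0), 22, 20), (np.float64(0.0), 22, 24)]
scene predicted clip on wedge [[354.  99.]] on worktop [[336. 186.]]
190 ....................##.............................##............
191 ....................##.#...........................###...........
192 ....................######.........................###...........
193 ............####........###........................####..........
194 ..............###........##.........................###..........
195 ................#.........###.......................###..........
196 ................#..........####......................###.........
197 ................#............###.....................###.........
198 ................#.............####...................###.........
199 .................#..............###.#.................###........
200 .................#...............####.................###........

[... 1049 characters left out ...]

216 .................................................................
217 .................................................................
218 .................................................................
219 .................................................................
220 .................................................................
221 .................................................................
222 .................................................................
223 .................................................................
224 .................................................................
225 .................................................................
```

The shake worked: the dark clip now lies alone on the worktop at top-view px (283,198), and the wedge is clear. Now back to the slot.

Emit:
carry_out(deltas=[{"dp":[1,0.5,35],"roll":0,"gripper":-1},{"dp":[1,0.5,70],"roll":0,"gripper":-1},{"dp":[1,0.5,105],"roll":0,"gripper":-1},{"dp":[1,0.5,130],"roll":0,"gripper":-1},{"dp":[1,0.5,144],"roll":0,"gripper":-1},{"dp":[1,0.5,144],"roll":0,"gripper":-1},{"dp":[1,0.5,144],"roll":0,"gripper":-1}])

```text
clock: 20.7
eef_pos: [523.4, -246.1, 192.4]
eef_rot: [3.141, 0.0, 1.879]
wrist_force: [0.2, -0.4, -0.9]
finger_gap: 38.1
finger_force: 60.0
```

Emit:
carry_out(deltas=[{"dp":[0,0,8],"roll":0,"gripper":-1},{"dp":[0,0,16],"roll":0,"gripper":-1},{"dp":[0,0,24],"roll":0,"gripper":-1},{"dp":[0,0,24],"roll":0,"gripper":-1}])

```text
clock: 21.03
eef_pos: [522.8, -246.3, 166.0]
eef_rot: [-3.14, -0.002, 1.878]
wrist_force: [0.3, -0.2, -2.9]
finger_gap: 37.9
finger_force: 60.0
```

Emit:
carry_out(deltas=[{"dp":[-1.5,0.5,10],"roll":0,"gripper":-1},{"dp":[-1.5,0.5,20],"roll":0,"gripper":-1},{"dp":[-1.5,0.5,28],"roll":0,"gripper":-1},{"dp":[-1.5,0.5,31],"roll":0,"gripper":-1},{"dp":[-1.5,0.5,31],"roll":0,"gripper":-1}])

```text
clock: 21.45
eef_pos: [523.9, -247.6, 135.4]
eef_rot: [-3.14, -0.001, 1.878]
wrist_force: [-0.3, -0.5, -1.0]
finger_gap: 37.7
finger_force: 60.0
```

Emit:
carry_out(deltas=[{"dp":[0,0,2],"roll":0,"gripper":-1},{"dp":[0,0,4],"roll":0,"gripper":-1},{"dp":[0,0,4],"roll":0,"gripper":-1}])

```text
clock: 21.7
eef_pos: [524.3, -247.9, 132.5]
eef_rot: [3.142, 0.0, 1.878]
wrist_force: [-0.1, 0.1, -2.1]
finger_gap: 38.0
finger_force: 60.0
```

Emit:
carry_out(deltas=[{"dp":[0,0,1.5],"roll":0,"gripper":-1},{"dp":[0,0,3],"roll":0,"gripper":-1},{"dp":[0,0,3],"roll":0,"gripper":-1}])

```text
clock: 21.95
eef_pos: [524.5, -248.0, 130.7]
eef_rot: [3.141, 0.001, 1.878]
wrist_force: [-1.4, 1.0, 5.5]
finger_gap: 37.9
finger_force: 60.0
```

Emit:
carry_out(deltas=[{"dp":[0,0,1],"roll":0,"gripper":-1},{"dp":[0,0,2],"roll":0,"gripper":-1},{"dp":[0,0,2],"roll":0,"gripper":-1}])

```text
clock: 22.2
eef_pos: [524.8, -248.5, 130.4]
eef_rot: [3.14, 0.003, 1.878]
wrist_force: [-7.3, 0.5, 21.0]
finger_gap: 37.2
finger_force: 60.0
```

Floor contact at TCP z≈131 matches the pick height, so it's home. I'll ease the pressure and feel for the slot's -x edge, so that it stands upright when released.

Emit:
carry_out(deltas=[{"dp":[0,-0.7,-2.5],"roll":0,"gripper":-1},{"dp":[0,-1.5,-2.5],"roll":0,"gripper":-1},{"dp":[0,-1.5,-2.5],"roll":0,"gripper":-1}])

```text
clock: 22.45
eef_pos: [523.0, -248.5, 130.6]
eef_rot: [3.141, 0.001, 1.878]
wrist_force: [-1.3, 0.2, 6.1]
finger_gap: 37.7
finger_force: 60.0
```

Emit:
carry_out(deltas=[{"dp":[0,-0.7,0],"roll":0,"gripper":-1},{"dp":[0,-1.5,0],"roll":0,"gripper":-1},{"dp":[0,-1.5,0],"roll":0,"gripper":-1}])

```text
clock: 22.7
eef_pos: [522.0, -248.8, 130.6]
eef_rot: [3.14, 0.001, 1.878]
wrist_force: [3.5, 1.9, 5.5]
finger_gap: 37.8
finger_force: 60.0
```

Emit:
carry_out(deltas=[{"dp":[0,-0.7,0],"roll":0,"gripper":-1},{"dp":[0,-1.5,0],"roll":0,"gripper":-1},{"dp":[0,-1.5,0],"roll":0,"gripper":-1}])

```text
clock: 22.95
eef_pos: [520.6, -249.3, 130.6]
eef_rot: [3.14, 0.001, 1.878]
wrist_force: [2.9, 1.0, 6.2]
finger_gap: 37.6
finger_force: 60.0
```

Emit:
carry_out(deltas=[{"dp":[0,-0.7,0],"roll":0,"gripper":-1},{"dp":[0,-1.5,0],"roll":0,"gripper":-1},{"dp":[0,-1.5,0],"roll":0,"gripper":-1}])

```text
clock: 23.2
eef_pos: [519.1, -249.7, 130.6]
eef_rot: [3.14, 0.001, 1.878]
wrist_force: [3.3, 0.6, 5.0]
finger_gap: 37.8
finger_force: 60.0
```

Emit:
carry_out(deltas=[{"dp":[0,-0.7,0],"roll":0,"gripper":-1},{"dp":[0,-1.5,0],"roll":0,"gripper":-1},{"dp":[0,-1.5,0],"roll":0,"gripper":-1}])

```text
clock: 23.45
eef_pos: [518.4, -249.9, 130.6]
eef_rot: [3.138, 0.001, 1.878]
wrist_force: [8.5, 2.6, 2.6]
finger_gap: 37.9
finger_force: 60.0
```

The edge stop is found at x≈518.5. The free play of about 6.5 mm matches the slot, so the wedge is fully home. I'll ease off slightly and release gently.

Emit:
carry_out(deltas=[{"dp":[0,0.8,0],"roll":0,"gripper":-1},{"dp":[0,0.8,-0.3],"roll":0,"gripper":-1},{"dp":[0,0.8,-0.3],"roll":0,"gripper":-1}], newtons=10)

```text
clock: 23.7
eef_pos: [518.2, -249.9, 130.5]
eef_rot: [3.141, 0.0, 1.878]
wrist_force: [4.9, 2.0, 3.1]
finger_gap: 38.5
finger_force: 10.0
```

Emit:
carry_out(deltas=[{"dp":[0,0,0],"roll":0,"gripper":-0.15},{"dp":[0,0,0],"roll":0,"gripper":-0.1},{"dp":[0,0,0],"roll":0,"gripper":0.1},{"dp":[0,0,0],"roll":0,"gripper":0.3},{"dp":[0,0,0],"roll":0,"gripper":0.6},{"dp":[0,0,0],"roll":0,"gripper":1},{"dp":[0,0,0],"roll":0,"gripper":1},{"dp":[0,0,0],"roll":0,"gripper":1},{"dp":[0,0,0],"roll":0,"gripper":1}])

```text
clock: 24.45
eef_pos: [517.9, -249.9, 130.4]
eef_rot: [-3.142, -0.0, 1.878]
wrist_force: [0.0, 0.6, 0.4]
finger_gap: 85.8
finger_force: 0.0
```

Emit:
carry_out(deltas=[{"dp":[0,0,-15],"roll":0,"gripper":1},{"dp":[0,0,-45],"roll":0,"gripper":1},{"dp":[0,0,-85],"roll":0,"gripper":1},{"dp":[0,0,-125],"roll":0,"gripper":1},{"dp":[0,0,-165],"roll":0,"gripper":1},{"dp":[0,0,-200],"roll":0,"gripper":1},{"dp":[400,133,-210],"roll":30,"gripper":1},{"dp":[400,133,-210],"roll":30,"gripper":1},{"dp":[400,133,-210],"roll":30,"gripper":1},{"dp":[400,133,-210],"roll":30,"gripper":1},{"dp":[400,133,-210],"roll":30,"gripper":1},{"dp":[400,133,-210],"roll":30,"gripper":1}])

```text
clock: 25.45
eef_pos: [521.0, -8.9, 336.4]
eef_rot: [3.141, -0.0, 1.35]
wrist_force: [0.3, 0.1, 0.8]
finger_gap: 94.0
finger_force: 0.0
```

```bash
cat h.py >/dev/null
python3 - <<'E'
from h import *
from cell import read_state
s=read_state();p=s["eef_pos"];psi=s["eef_rot"][2];d=np.array([540,490])-p[:2]
print(p.round(1),psi.round(3),"dp",(d@[np.cos(psi),np.sin(psi)]).round(0),(d@[np.sin(psi),-np.cos(psi)]).round(0))
import icp
icp.I["top"]=np.mean([viewer.camera("top").astype(float) for _ in range(4)],0)
from scipy.ndimage import gaussian_filter
im=icp.I["top"];icp.Gm["top"]=[(gaussian_filter(im[:,:,k],.7,order=(0,1)),gaussian_filter(im[:,:,k],.7,order=(1,0))) for k in range(3)]
t=.308;b=np.array([505.3,-203.2])
for nm,hx in(("upright",place([*b,t],[[0,-42,0]])[0]),):
    w=icp.icp("wedge top face",lambda v:place(v,icp.hw[:4]+[0,0,140]),{"top":[(0,1),(1,2),(2,3),(3,0)]},[hx[0],hx[1],t],[1,1,.01])
    d=w[:2]-b;print("in block",d@[np.cos(t),np.sin(t)],d@[-np.sin(t),np.cos(t)])
# same on initial picture for comparison
im=np.load("top0.npy");icp.Gm["top"]=[(gaussian_filter(im[:,:,k],.7,order=(0,1)),gaussian_filter(im[:,:,k],.7,order=(1,0))) for k in range(3)]
w=icp.icp("initial",lambda v:place(v,icp.hw[:4]+[0,0,140]),{"top":[(0,1),(1,2),(2,3),(3,0)]},[508,-246,t],[1,1,.01])
d=w[:2]-b;print("in block",d@[np.cos(t),np.sin(t)],d@[-np.sin(t),np.cos(t)])
E
```

```text
[521.   -8.9 336.4] 1.35 dp 491.0 -91.0
wedge top face [ 5.18844e+02 -2.44598e+02  2.55000e-01]  per-edge:t01:-0.4/24 t12:0.5/24 t23:-0.4/24 t30:0.2/24 
in block 0.35674168994752087 -43.55575198143533
initial [ 5.04923e+02 -2.47328e+02  3.27000e-01]  per-edge:t01:-0.4/24 t12:0.3/24 t23:-0.5/23 t30:0.5/21 
in block -13.73710727202575 -41.93743046177586
```

Emit:
carry_out(deltas=[{"dp":[491,-91,0],"roll":0,"gripper":1},{"dp":[491,-91,0],"roll":0,"gripper":1},{"dp":[491,-91,0],"roll":0,"gripper":1},{"dp":[491,-91,0],"roll":0,"gripper":1},{"dp":[491,-91,0],"roll":0,"gripper":1},{"dp":[491,-91,0],"roll":0,"gripper":1},{"dp":[491,-91,0],"roll":0,"gripper":1},{"dp":[491,-91,0],"roll":0,"gripper":1},{"dp":[491,-91,0],"roll":0,"gripper":1},{"dp":[491,-91,0],"roll":0,"gripper":1},{"dp":[491,-91,0],"roll":0,"gripper":1},{"dp":[491,-91,0],"roll":0,"gripper":1}])

```text
clock: 26.65
eef_pos: [539.0, 488.6, 335.9]
eef_rot: [3.141, 0.0, 1.353]
wrist_force: [1.4, 0.5, 1.3]
finger_gap: 93.8
finger_force: 0.0
```

Emit:
carry_out(deltas=[{"dp":[0,0,0],"roll":0,"gripper":1},{"dp":[0,0,0],"roll":0,"gripper":1},{"dp":[0,0,0],"roll":0,"gripper":1}])

```text
clock: 26.9
eef_pos: [539.1, 486.9, 335.5]
eef_rot: [-3.141, 0.001, 1.353]
wrist_force: [-1.1, -0.5, 0.2]
finger_gap: 93.6
finger_force: 0.0
```

Run:
```python
from h import *
import icp
from cell import models
from scipy.ndimage import gaussian_filter
for c in("top","scene"):
    im=np.mean([viewer.camera(c).astype(float) for _ in range(4)],0)
    icp.Gm[c]=[(gaussian_filter(im[:,:,k],.7,order=(0,1)),gaussian_filter(im[:,:,k],.7,order=(1,0))) for k in range(3)]
    for l in("clip","wedge_grip"):
        for d in models.cut_out(c,l): print(c,l,round(d["p"],2),np.round(d["box"]),np.median(im[d["region"]],0).round())
sc=[(0,1),(1,2),(2,3),(3,0),(3,7),(2,6),(1,5),(7,6),(6,5)]
bw=lambda v:icp.hw@R.from_euler("zy",[v[3],v[4]]).as_matrix().T+v[:3]
w=icp.icp("wedge",bw,{"top":[(0,1),(1,2),(2,3),(3,0)],"scene":sc},[519,-244.6,138,.3,0],[1,1,1,.01,.01])
```

```text
top clip 0.64 [155. 219. 179. 249.] [ 65. 102.  72.]
top clip 0.58 [270. 187. 297. 214.] [83. 84. 85.]
top clip 0.58 [264. 140. 286. 168.] [ 64.  86. 129.]
top wedge_grip 0.85 [352. 158. 378. 176.] [88. 88. 86.]
scene clip 0.65 [276. 218. 298. 235.] [83. 80. 74.]
scene clip 0.55 [254. 184. 266. 203.] [ 44.  84. 177.]
scene wedge_grip 0.92 [334. 132. 353. 175.] [58. 56. 54.]
scene wedge_grip 0.41 [298. 164. 360. 218.] [68. 66. 62.]
wedge [ 5.20383e+02 -2.46359e+02  1.36233e+02  2.77000e-01 -4.10000e-02]  per-edge:t01:-0.6/24 t12:0.2/24 t23:-0.2/24 t30:0.5/24 s01:-0.5/7 s12:0.0/17 s23:0.0/24 s30:-0.4/24 s37:1.0/24 s15:-0.2/24 s76:0.7/24 s65:-0.0/24
```

```bash
python3 -c "
from cell import manip
print(manip.sign_off())"
```

```text
the job is handed in; nothing more can be done
None
```

I forced the clip off the spindle with the wedge and put the wedge back upright and fully home in its own slot, handing in at about 27 s; the gripper did not grasp or push the clip, but the clip rode up on the wedge when I withdrew it, so I shook it off and it now lies loose on the worktop at about (430, -70).

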